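# Unlock the spring gate of a filling chute and park its lock pin

### The arm

A 7-joint arm with a two-finger parallel gripper is mounted at the origin on the work surface. World frame = base frame: x ahead of the robot, y to its left, z up, the work surface at z = 0. Lengths are in m, angles in rad, forces in N, time in s.
With the tool pointing down it reaches from about 0.4 to 0.875 m from the base axis. Payload 6.5 kg.
Tool frame: the origin (TCP) lies on the centre line of the jaws, within the pads' length; the fingertips stand 19 mm ahead of it and the grasp point (between the pads) is the TCP; z points along the fingers, y is the line along which they close (so a half turn about z gives the same grasp; the last joint's range is limited). The gripper opens to 88 mm and grips with 3 to 60 N. Pads are 18 mm wide; open, the fingers measure 123 mm over their backs; the gripper's body (75 mm by 187 mm) begins 45 mm behind the grasp point.
Start: joints at [1.049, 0.536, -0.004, 1.538, 0.003, 1.067, -0.071], TCP at [0.286, -0.584, 0.258] pointing down, gripper open.
Joint ranges: [-2.7, 2.7], [-0.37, 2.16], [-1.27, 1.26], [0.24, 2.4], [-1.31, 4.45], [0.19, 1.91], [-2.76, 2.76]. Speed limits (rad/s): [2.39, 2.39, 3.14, 3.14, 3.14, 3.14, 3.14].

### API

Orientations are given as [roll, pitch, yaw] about the fixed x, y, z axes, in that order (R = Rz(yaw) Ry(pitch) Rx(roll)).
In Python, from workcell import manip, read_camera gives the robot as it stands.
- The arm moves only by the tool arm_command, never from a script. Its argument "rows" is a list of rows, each a list of 7 numbers: the shift along the world's x, y, z in cm, then the turn, a rotation vector about the world's x, y, z in rad, then the opening, from -1 (shut) to 1 (fully open). A call has 1 to 5 rows; each row is the pose to reach, as a shift and turn from the pose commanded when the call began; what a row does not reach only later rows make up. A row lasts 1/10 s, in which the tool goes at most 50 mm and 8.59 degrees, less where a joint would pass 70% of its speed; a pose out of reach is approached as far as the arm can. A call with a gripper value outside its range is refused whole. The fingers move at their own pace and stop on an object; the grip force is fixed at half the most. Time passes only in rows, so rows that repeat a pose let the fingers close. It gives the time, the measured TCP pose, the force, the opening and the grip force at its end, in the units of the state.
- manip.get_obs(): the state, without advancing time (a new reading comes with each control period).
- read_camera(name): name is "scene" or "side" or "wrist"; returns a dict with "color" (480x640x3 uint8, blue, green, red), "fovy" (degrees; the focal length in pixels is half the picture's height over the tangent of half this angle, whatever the lens; pixels are square), "cx", "cy" (the principal point, pixels), "R" (3x3) and "t" (3): a world point X has camera coordinates R X + t. Camera axes: x right, y down, z forward; pixel columns grow to the right and rows downward; lengths in m; the calibration is good to about 2 mm. A picture is of the moment at which its call begins. There is no depth.
- manip.finish_job(): hands the job in; it is judged then, once.
The state is a dict: "clock": time; "joint_pos": joint angles; "dq": joint speeds; "tau": joint torques, N m; "eef_pos": TCP position; "tool_rot": TCP orientation; "contact_force": force on the tool from outside, world axes, zero at the start; "ft_torque": the same for the moment, N m; "gripper_width": finger opening in m; "finger_force": force on a finger pad.
Only numpy, scipy, OpenCV 4.12 (cv2) and the standard library are available. Lean on these libraries where they do the work, as an engineer would, in place of code of your own. Each camera call takes 0.05 s, during which the arm holds its last target. There are 200 camera calls.

### The job

Unlock the chute: draw the red-handled lock pin right out of the blue bridge so that the yellow gate springs open, then park it in the blue holder: push its thin neck sideways past the orange sprung keeper and on, gently, until you feel it meet the black stop in the notch. Leave it hanging upright with its collar down on the holder plate and the keeper shut behind it, and leave the jar, the cup and the brush undisturbed.

Things in the scene. Friction and masses are not known exactly. Their poses are not given: they have to be found in the camera images.
- pin: Loose lock pin, 0.11-0.2 kg, at start fully in the bore, x axes of pin and bridge agreeing. Origin on its axis at the steel collar's underside; z to the red flat handle. Collar 28 mm across, z 0 to 6 mm; handle z 6 to 48 mm, 26 mm wide along x, 16 mm thick along y (grip across y). Below: thin neck 8 mm across to z = -16 mm, then shank 18 mm across to the chamfered tip at z = -46 mm
- lock_bridge: Fixed sloping chute floor with a blue bridge over it. Origin mid-floor, 140 mm above the table; z normal to the floor, along the bore, 35 degrees from vertical, leaning to the robot's side; x up the slope, y across. Bridge: x -22 to 22, y -78 to 78, z 12 to 40 mm; side walls y = +-80 mm, up to z = 24 mm
- bore (a point): Middle of the upper mouth of the 20 mm bore in the blue bridge, 40 mm along z from the origin of lock_bridge, where the pin's collar rests at the start
- slide_gate (a joint): Yellow sprung gate on the chute floor under the bridge, m: 0 locked by the pin's shank; springs down the slope to 0.04 by itself once the pin is drawn about 16 mm (it leaves the bore after 46 mm). Presses the pin sideways with about 6 N, so the pin drags while drawn
- holder: Fixed parking holder: horizontal blue plate 8 mm thick, top 130 mm above the table, on a post (under x = 41 to 71). Origin on the table below the seat; z up, x into the notch (push direction), y left. Plate x -26 to 74, y -28 to 28 mm, flared prongs to x = -42. Notch open to -x, y +-6.2 mm, ends at the black stop; from x -26 to -6 it widens to y = 15.5 for the keeper. Only the neck fits it
- seat (a point): Middle of the notch at the plate's top face, straight above the holder's origin, axes as the holder's. The pin's neck meets the black stop when the pin's origin is 2 to 20 mm beyond it in x. Go in sideways with collar above and shank below the plate
- keeper (a joint): Orange sprung keeper 16.5 mm long in the plane of the plate, across the notch's mouth, on a vertical hinge at holder x = -24, y = 12 mm; rad, 0 shut, to 1.6 swung inward (only inward). The neck pushes it in with about 3 to 6 N; it snaps shut behind the neck once that is beyond x = -8 mm
- jar: Amber jar with green lid, 80 mm across, 120 mm high; origin at the centre of its underside. Bystander
- cup: Steel cup, 72 mm across, 75 mm high; origin at the centre of its underside. Bystander
- brush: Blue-handled brush lying on the table, about 200 mm long along its x axis. Bystander
- chute: The whole chute stand; origin on the table below lock_bridge's origin, z up, x away from the robot's side. A filling spout 60 mm across hangs straight over the origin, rim 333 mm above the table, and bars a hand pointing straight down at the pin: come along the bore. Two posts at x = 112, y = +-88 mm, 440 mm high. Base 200 mm wide
- stop_guide: Small steel guide (10 x 36 x 7 mm) fixed on the plate, origin 42 mm beyond the seat, holding the black stop, a stiff block in the plane of the plate that ends the notch. The stop's front face is set anywhere from 6 to 24 mm beyond the seat in x, differently each time and not measured: push until you feel it. It is lightly clamped: about 5 N is plenty, over 15 N would shift it
Things that resemble listed ones, but are neither listed nor needed, are in the scene too. There is more than one size of the pin; the job needs the largest. Leave any turquoise look-alike of the holder alone.

How it is judged:
On the way, in this order (a step that is already met when the one before it is completed fails the run):
1. the pin is drawn right out of the bridge and the gate has sprung open (value of joint slide_gate above 0.035 m and distance between pin and bore above 0.047 m), for 0.1 s.
2. the pin's neck pushes the keeper inward (value of joint keeper above 0.5 rad and distance between pin and seat below 0.035 m and contact force between pin and holder above 0.3 N), for 0.02 s.
3. with the keeper shut behind it, the neck is pushed against the black stop (value of joint keeper below 0.2 rad and contact force between pin and stop_guide above 1.5 N), for 0.02 s.
At the end, for the whole second after the job is handed in: The gate is open (over 35 mm), the pin hangs at rest and upright (within 0.12 rad) in the holder's notch, its origin within 3 mm in height, 5 mm sideways and from 6 mm before to 24 mm beyond the seat along the notch, and the keeper is shut (below 0.1 rad) (value of joint slide_gate above 0.035 m and value of joint keeper below 0.1 rad and x of pin in the frame of seat between -0.006 and 0.024 m and y of pin in the frame of seat between -0.005 and 0.005 m and z of pin in the frame of seat between -0.003 and 0.003 m and angle between pin's own z axis and vertical below 0.12 rad and linear speed of pin below 0.02 m/s); the robot touches nothing.
It fails at once if the jar, the cup or the brush is moved more than 30 mm or tipped (distance of any of jar, cup, brush from where it was at the start of the episode above 0.03 m or angle between any of jar, cup's own z axis and vertical above 0.4 rad).
It fails at once if the pin is pressed against the stop with over 15 N (contact force between pin and stop_guide above 15 N).
It also fails if it takes over 48 s, if anything falls off the work surface, if the arm or the gripper's body presses on something with over 40 N, if the wrist force passes 120 N, or if a joint passes its speed limit or range.

## Working session

There is one attempt and no reset: what is moved stays moved. The work goes in short steps, Python scripts to look and compute and a tool call to move; the robot and the scene stay as the last step left them, time stands still between calls to the robot, and variables do not carry over. Pictures are saved under pics/ and viewed, at most 10 in all, crops included, and the job is handed in when it is done.

Besides the shell and the picture viewer there is one more tool, called as name(argument=value, ...) on one line, values as JSON. arm_command: Moves the arm, as the interface text tells. Its arguments: {"type":"object","properties":{"rows":{"type":"array","items":{"type":"array","items":{"type":"number"}}}},"required":["rows"]}

```bash
mkdir -p pics
cat > h.py <<'E'
import numpy as np, cv2
from workcell import manip, read_camera
def K(c):
    f=240/np.tan(np.radians(c["fovy"])/2); return f
def ray(c,u,v):
    f=K(c);R=np.array(c["R"]);t=np.array(c["t"])
    d=R.T@np.array([(u-c["cx"])/f,(v-c["cy"])/f,1]); return -R.T@t,d/np.linalg.norm(d)
def onz(c,u,v,z):
    o,d=ray(c,u,v); return o+d*(z-o[2])/d[2]
def tri(*a):
    A=np.zeros((3,3));b=np.zeros(3)
    os=[ray(*x) for x in a]
    for o,d in os:
        P=np.eye(3)-np.outer(d,d);A+=P;b+=P@o
    X=np.linalg.solve(A,b)
    return X,[np.linalg.norm((np.eye(3)-np.outer(d,d))@(X-o)) for o,d in os]
def proj(c,X):
    p=np.array(c["R"])@np.array(X)+np.array(c["t"]);f=K(c);return np.array([c["cx"]+f*p[0]/p[2],c["cy"]+f*p[1]/p[2]])
E
python3 - <<'E'
from h import *
import pickle
C={n:read_camera(n) for n in("scene","side")}
pickle.dump(C,open("c0.pkl","wb"))
for n in C:
    cv2.imwrite(f"pics/{n}0.png",C[n]["color"]); c=C[n]; print(n,c["fovy"],c["cx"],c["cy"],-np.array(c["R"]).T@np.array(c["t"]))
o=manip.get_obs(); print(o)
E
```

```text
scene 42.18428610298131 319.53285663257213 244.60815220210472 [1.25055706 0.08502224 0.95764269]
side 50.96123617729019 322.08701534394635 236.06913409761736 [0.04312645 0.53732179 0.76584809]
{'clock': 0.1, 'joint_pos': array([ 1.04880842,  0.53708992, -0.00442205,  1.53872006,  0.00261816,
        1.06730668, -0.07119052]), 'dq': array([-0.00022215, -0.00160253,  0.00143889, -0.00344461,  0.00215691,
       -0.0004116 , -0.00062769]), 'tau': array([ 1.73843935e-03, -5.72087967e+01,  9.93701220e-01, -2.52235454e+01,
       -5.61648002e-02,  1.34438864e-02,  2.15219484e-05]), 'eef_pos': array([ 0.28586779, -0.58320455,  0.2569483 ]), 'tool_rot': array([-3.14008025e+00,  1.36774441e-04,  4.55863615e-01]), 'contact_force': array([-0.28291128, -0.16470812, -0.46852818]), 'ft_torque': array([-0.00894505,  0.00065599, -0.04249754]), 'finger_force': 0.0, 'gripper_width': 0.08781456753626368}
```

View pics/scene0.png

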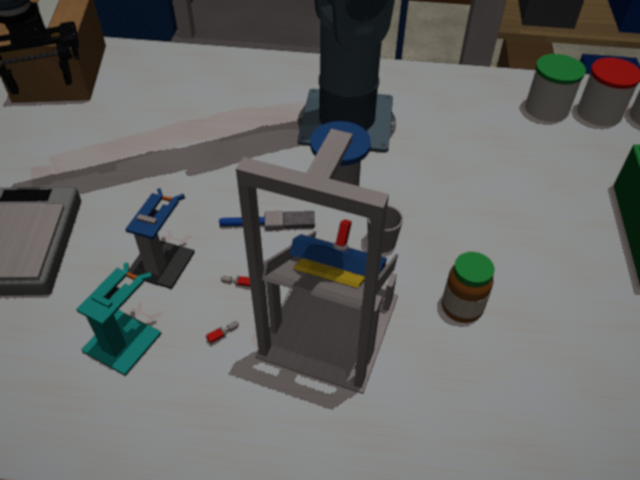

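View pics/side0.png

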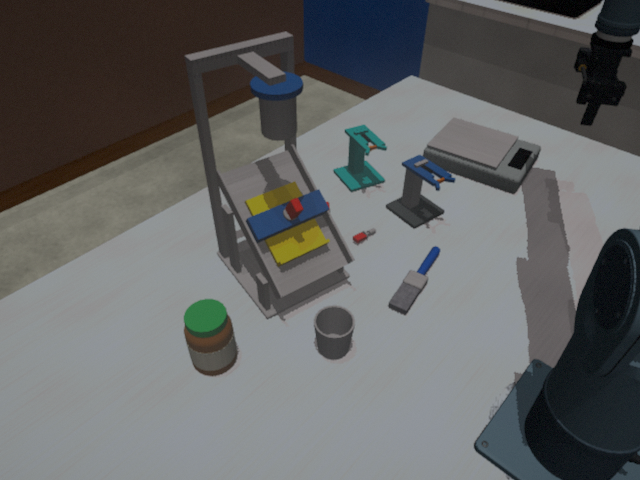

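Seen: in scene, the pin in the bridge is at about (343,233), and the blue holder at (155,215) with a turquoise look-alike at (115,290). Two smaller pins lie at (237,281) and (222,331). In side, the pin is at (294,208), the blue holder at (427,170) and the turquoise one at (366,140). The pin in the blue bridge bore and the blue holder are the ones meant. I'll confirm both in one enlarged crop.

Run:
```python
from h import *
import pickle
C=pickle.load(open("c0.pkl","rb"))
def crop(n,x,y): return cv2.resize(C[n]["color"][y:y+75,x:x+100],(400,300),interpolation=cv2.INTER_CUBIC)
a=np.vstack([np.hstack([crop("scene",280,205),crop("side",240,185)]),np.hstack([crop("scene",100,180),crop("side",375,145)])])
cv2.imwrite("pics/cmp.png",a)
for n in C:
    hsv=cv2.cvtColor(C[n]["color"],cv2.COLOR_BGR2HSV)
    for nm,lo,hi in(("red",(0,170,90),(6,255,255)),("blue",(100,140,50),(125,255,255)),("yellow",(22,150,100),(32,255,255)),("orange",(7,150,90),(19,255,255))):
        m=cv2.inRange(hsv,lo,hi)
        k,l,s,ce=cv2.connectedComponentsWithStats(m)
        for i in range(1,k):
            if s[i][4]>25 and s[i][1]>100:
                cn=cv2.findContours((l==i).astype(np.uint8),0,2)[0][0]
                print(n,nm,s[i],ce[i].round(1),cv2.boxPoints(cv2.minAreaRect(cn)).round(1).tolist())
```

```text
scene red [337 221  13  25 180] [342.4 232.4] [[335.1000061035156, 243.3000030517578], [341.8999938964844, 219.3000030517578], [349.5, 221.39999389648438], [342.6000061035156, 245.5]]
scene red [238 277  12   8  75] [243.7 280.4] [[237.60000610351562, 282.79998779296875], [238.5, 276.29998779296875], [249.6999969482422, 277.70001220703125], [248.8000030517578, 284.20001220703125]]
scene red [207 329  16  12 112] [214.3 334.7] [[206.0, 335.0], [219.60000610351562, 328.20001220703125], [222.8000030517578, 334.6000061035156], [209.1999969482422, 341.3999938964844]]
scene blue [ 310  121   60   40 1127] [343.4 137.9] [[306.29998779296875, 148.10000610351562], [318.6000061035156, 111.19999694824219], [374.70001220703125, 129.89999389648438], [362.3999938964844, 166.8000030517578]]
scene blue [138 190  24  25 229] [150.5 203.7] [[137.8000030517578, 212.89999389648438], [156.39999389648438, 188.10000610351562], [164.0, 193.6999969482422], [145.39999389648438, 218.5]]
scene blue [127 195  56  42 638] [152.5 220.6] [[125.69999694824219, 229.0], [162.3000030517578, 180.1999969482422], [183.100
[... 2600 characters left out ...]
[434.20001220703125, 245.1999969482422], [440.5, 249.3000030517578], [423.3999938964844, 274.8999938964844]]
side yellow [285 182  16  16 147] [292.9 189.9] [[284.3999938964844, 185.89999389648438], [293.29998779296875, 180.8000030517578], [301.1000061035156, 194.39999389648438], [292.1000061035156, 199.5]]
side yellow [246 191  32  24 442] [261.6 202.5] [[245.39999389648438, 200.60000610351562], [273.20001220703125, 189.5], [279.1000061035156, 204.1999969482422], [251.3000030517578, 215.3000030517578]]
side yellow [ 269  225   60   39 1055] [297.7 245. ] [[268.6000061035156, 246.1999969482422], [320.20001220703125, 222.8000030517578], [329.0, 242.10000610351562], [277.3999938964844, 265.5]]
```

View pics/cmp.png

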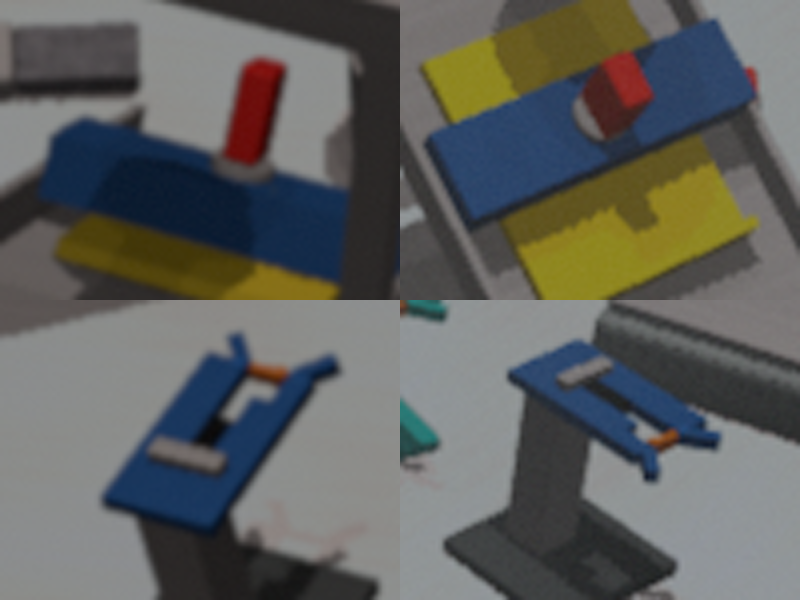

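Crop confirms: large pin seated in the blue bridge (scene 341,246 collar; side 298,205 handle top), blue holder with orange keeper, notch opening toward the robot.

Run:
```python
from h import *
import pickle
C=pickle.load(open("c0.pkl","rb"));S,D=C["scene"],C["side"]
pr=lambda n,x:print(n,np.round(x,4))
for n,u,v,z in(("br L hi",247,220.5,.1854),("br R hi",318.75,190.5,.1854),("br R lo",328.75,208,.1601),("br L lo",257.5,238,.1601)): pr(n,onz(D,u,v,z))
print("handle top",tri((S,347,221.5),(D,298,205.5)));print("collar",tri((S,340.5,246.2),(D,290,212.5)))
print("guide",tri((S,147,218.75),(D,421,163.25)))
pr("gs",onz(S,147,218.75,.137));pr("gd",onz(D,421,163.25,.137))
for n,c,u,v in(("sc backR",S,126.2,228),("sc backL",S,153.2,235),("sc prong1",S,159.2,189.5),("sc prong2",S,183.7,195),("sd back a",D,402.5,164),("sd back b",D,420.75,155),("sd pr1",D,454.5,179.5),("sd pr2",D,438,187.5)): pr(n,onz(c,u,v,.130))
# spout rim/disc, jar
print("spout disc",tri((S,340,141),(D,276,85)))
print("jar lid",tri((S,473,269),(D,206,317)));pr("cup",onz(D,333,322,.075))
pr("base",onz(S,258,358,0.));pr("base",onz(S,362,386,0.))
# tool axis tilt
```

```text
br L hi [0.5989 0.115  0.1854]
br R hi [ 0.5651 -0.0375  0.1854]
br R lo [ 0.5361 -0.0344  0.1601]
br L lo [0.5729 0.1162 0.1601]
handle top (array([0.54092936, 0.04533762, 0.20912501]), [np.float64(0.0014676130282149766), np.float64(0.0014676130282150212)])
collar (array([0.56754757, 0.03918758, 0.17530292]), [np.float64(0.0005648191640191894), np.float64(0.0005648191640191888)])
guide (array([ 0.51218907, -0.31993961,  0.13305126]), [np.float64(0.0004565361891090855), np.float64(0.0004565361891091048)])
gs [ 0.5162 -0.3176  0.137 ]
gd [ 0.5093 -0.3153  0.137 ]
sc backR [ 0.5372 -0.351   0.13  ]
sc backL [ 0.5472 -0.2977  0.13  ]
sc prong1 [ 0.4321 -0.3217  0.13  ]
sc prong2 [ 0.4403 -0.2714  0.13  ]
sd back a [ 0.5434 -0.2938  0.13  ]
sd back b [ 0.5341 -0.3529  0.13  ]
sd pr1 [ 0.4258 -0.3215  0.13  ]
sd pr2 [ 0.4363 -0.2722  0.13  ]
spout disc (array([0.59074471, 0.03364836, 0.4162904 ]), [np.float64(0.0007265509464219895), np.float64(0.0007265509464220621)])
jar lid (array([0.53392818, 0.27139068, 0.1119913 ]), [np.float64(0.00043265410923531793), np.float64(0.0004326541092354015)])
cup [0.3918 0.115  0.075 ]
base [ 0.6949 -0.0872  0.    ]
base [0.7253 0.0993 0.    ]
```

```bash
cat >> h.py <<'E'
from scipy.spatial.transform import Rotation as Ro
PSI=-0.215; BORE=np.array([.568,.040,.1728]); T35=np.radians(35)
def axis(psi=PSI): return np.array([-np.sin(T35)*np.cos(psi),-np.sin(T35)*np.sin(psi),np.cos(T35)])
def Rtool(z,y):
    z=z/np.linalg.norm(z);x=np.cross(y,z);x/=np.linalg.norm(x);return np.c_[x,np.cross(z,x),z]
def go(p,R=None):
    o=manip.get_obs(); R0=Ro.from_euler("xyz",o["tool_rot"]).as_matrix(); 
    print("shift cm",((p-o["eef_pos"])*100).round(2)); 
    if R is not None: print("rv",Ro.from_matrix(R@R0.T).as_rotvec().round(3))
    print("t",o["clock"],"q",o["joint_pos"].round(2),"F",o["contact_force"].round(2),"w",o["gripper_width"],"ff",o["finger_force"])
def Rbore(psi=PSI): return Rtool(-axis(psi),np.array([np.sin(psi),-np.cos(psi),0]))
E
python3 - <<'E'
from h import *
print(axis()); go(BORE+.10*axis(),Rbore()); go(BORE+.03*axis())
E
```

```text
[-0.56037064  0.12237106  0.81915204]
shift cm [22.61 63.54 -0.22]
rv [ 0.073 -0.618 -0.65 ]
t 0.1 q [ 1.05  0.54 -0.    1.54  0.    1.07 -0.07] F [-0.28 -0.16 -0.47] w 0.08781456753626368 ff 0.0
shift cm [26.53 62.69 -5.96]
t 0.1 q [ 1.05  0.54 -0.    1.54  0.    1.07 -0.07] F [-0.28 -0.16 -0.47] w 0.08781456753626368 ff 0.0
```

arm_command(rows=[[8,25,6,0.03,-0.25,-0.3,1],[8,25,6,0.03,-0.25,-0.3,1],[8,25,6,0.03,-0.25,-0.3,1],[14,60,6,0.07,-0.6,-0.65,1],[14,60,6,0.07,-0.6,-0.65,1]])

```text
clock: 0.6
eef_pos: [0.3513, -0.3452, 0.2972]
tool_rot: [3.103, -0.462, -0.061]
contact_force: [2.7, 1.7, 0.1]
gripper_width: 0.0882
finger_force: 0.0
```

```bash
python3 -c "
from h import *
go(BORE+.10*axis(),Rbore())"
```

```text
shift cm [16.07 39.74 -4.25]
rv [ 0.013 -0.152 -0.134]
t 0.6 q [ 1.02  0.08 -0.15  2.16 -0.52  0.61 -0.39] F [2.66 1.75 0.06] w 0.08818659445563234 ff 0.0
```

arm_command(rows=[[11,37,0,0.01,-0.15,-0.13,1],[11,37,0,0.01,-0.15,-0.13,1],[11,37,0,0.01,-0.15,-0.13,1],[11,37,0,0.01,-0.15,-0.13,1],[11,37,0,0.01,-0.15,-0.13,1]])

```text
clock: 1.1
eef_pos: [0.4085, -0.1579, 0.3051]
tool_rot: [3.138, -0.617, -0.2]
contact_force: [-0.5, 0.2, 1.8]
gripper_width: 0.0882
finger_force: 0.0
```

```bash
python3 -c "
from h import *
go(BORE+.10*axis(),Rbore())"
```

```text
shift cm [10.34 21.01 -5.04]
rv [ 0.004  0.006 -0.013]
t 1.1 q [ 1.35 -0.17 -0.91  2.4  -0.84  0.34 -0.64] F [-0.49  0.2   1.76] w 0.08820068467620203 ff 0.0
```

arm_command(rows=[[8,12,-1,0,0,-0.01,1],[8,12,-1,0,0,-0.01,1],[8,12,-1,0,0,-0.01,1],[9,21,-4,0,0,-0.01,1],[9,21,-4,0,0,-0.01,1]])

```text
clock: 1.6
eef_pos: [0.4441, -0.0845, 0.2862]
tool_rot: [3.12, -0.581, -0.215]
contact_force: [0.2, -0.7, -1.0]
gripper_width: 0.0883
finger_force: 0.0
```

```bash
python3 -c "
from h import *
go(BORE+.10*axis(),Rbore())"
```

```text
shift cm [ 6.78 13.68 -3.15]
rv [ 0.011 -0.033  0.012]
t 1.6 q [ 1.33 -0.09 -1.22  2.37  0.04  0.23 -1.74] F [ 0.16 -0.69 -1.01] w 0.08827862798818834 ff 0.0
```

```bash
cat >> h.py <<'E'
def Rt(tilt,psi=PSI):
    t=np.radians(tilt); return Rtool(np.array([np.sin(t)*np.cos(psi),np.sin(t)*np.sin(psi),-np.cos(t)]),np.array([np.sin(psi),-np.cos(psi),0]))
E
python3 -c "
from h import *
go(BORE+.10*axis(),Rt(24))"
```

```text
shift cm [ 6.78 13.68 -3.15]
rv [0.053 0.154 0.011]
t 1.6 q [ 1.33 -0.09 -1.22  2.37  0.04  0.23 -1.74] F [ 0.16 -0.69 -1.01] w 0.08827862798818834 ff 0.0
```

arm_command(rows=[[1,4,8,0,0.2,0.01,1],[1,4,8,0,0.2,0.01,1],[1,4,8,0,0.2,0.01,1],[4,12,8,0,0.2,0.01,1],[4,12,8,0,0.2,0.01,1]])

```text
clock: 2.1
eef_pos: [0.4781, 0.0195, 0.3669]
tool_rot: [3.073, -0.381, -0.185]
contact_force: [-0.0, -0.7, 0.1]
gripper_width: 0.0879
finger_force: 0.0
```

```bash
python3 -c "
from h import *
go(BORE+.10*axis(),Rt(24))"
```

```text
shift cm [  3.39   3.27 -11.22]
rv [ 0.054 -0.05  -0.003]
t 2.1 q [ 1.02 -0.01 -1.25  2.04  0.28  0.8  -2.17] F [-0.03 -0.74  0.1 ] w 0.08787441219814547 ff 0.0
```

arm_command(rows=[[2,3,-5,0.05,-0.05,0,1],[2,3,-5,0.05,-0.05,0,1],[3.4,3.3,-11.2,0.05,-0.05,0,1],[3.4,3.3,-11.2,0.05,-0.05,0,1],[3.4,3.3,-11.2,0.05,-0.05,0,1]])

```text
clock: 2.6
eef_pos: [0.5098, 0.0529, 0.2502]
tool_rot: [3.137, -0.411, -0.205]
contact_force: [-0.0, 0.2, 0.7]
gripper_width: 0.088
finger_force: 0.0
```

```bash
python3 -c "
from h import *
go(BORE+.10*axis(),Rt(24))
c=read_camera('wrist');s=read_camera('side')
a=np.hstack([cv2.resize(c['color'],(400,300)),cv2.resize(s['color'][60:360,200:600],(400,300))])
cv2.imwrite('pics/pre.png',a)
go(BORE+.03*axis(),Rt(24))
print(proj(c,BORE),proj(c,BORE+.048*axis()))"
```

```text
shift cm [ 0.22 -0.06  0.45]
rv [ 0.002 -0.009 -0.008]
t 2.6 q [ 0.49  0.26 -0.9   2.16  0.8   0.61 -2.75] F [-0.    0.23  0.69] w 0.08799450391899032 ff 0.0
shift cm [ 3.97 -0.99 -5.73]
rv [ 0.001 -0.001 -0.008]
t 2.7 q [ 0.5   0.26 -0.91  2.15  0.8   0.61 -2.75] F [-0.81  0.79  0.34] w 0.08867497831269561 ff 0.0
[314.93321431 217.59634844] [314.88002237 251.09633261]
```

View pics/pre.png

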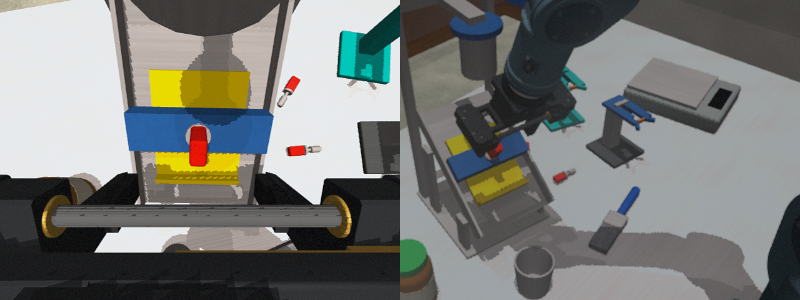

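Wrist picture: the handle is centred near (317,235) full-res, as predicted within ~2 px, and the jaws straddle it symmetrically. I'll check the lateral offset, then descend along the bore.

arm_command(rows=[[2,-0.5,-2.8,0,0,-0.01,1],[2,-0.5,-2.8,0,0,-0.01,1]])

```text
clock: 2.9
eef_pos: [0.5328, 0.0463, 0.2281]
tool_rot: [-3.141, -0.421, -0.223]
contact_force: [0.4, 0.5, -0.5]
gripper_width: 0.0878
finger_force: 0.0
```

```bash
python3 -c "
from h import *
c=read_camera('wrist')
h=cv2.cvtColor(c['color'],cv2.COLOR_BGR2HSV);m=cv2.inRange(h,(0,170,90),(6,255,255))|cv2.inRange(h,(174,170,90),(180,255,255))
k,l,s,ce=cv2.connectedComponentsWithStats(m)
for i in range(1,k):
  if s[i][4]>300: print(s[i],ce[i], cv2.minAreaRect(cv2.findContours((l==i).astype(np.uint8),0,2)[0][0]))
for z in(.01,.027,.048):
  p=proj(c,BORE+z*axis());y=np.array([-np.sin(PSI),np.cos(PSI),0]); print(z,p,proj(c,BORE+z*axis()+.008*y),proj(c,BORE+z*axis()-.008*y))
go(BORE+.03*axis(),Rt(24))
o=manip.get_obs();R=Ro.from_euler('xyz',o['tool_rot']).as_matrix();
for d in (-.01,0,.015): print('tool axis',proj(c,o['eef_pos']+d*R[:,2]))
"
```

```text
[463 131  25  26 345] [475.2173913  143.31014493] ((474.953857421875, 143.83078002929688), (15.380305290222168, 24.31080436706543), 29.744882583618164)
[ 298  234   33   78 2377] [313.63609592 273.37820782] ((314.0, 272.5), (77.0, 32.0), 90.0)
[469 250  31  19 449] [483.74164811 259.21158129] ((483.8153991699219, 259.0230712890625), (16.124515533447266, 28.90009117126465), 82.87498474121094)
0.01 [311.59719782 257.54477686] [297.64071808 257.62754832] [325.55423221 257.46200211]
0.027 [311.45035695 273.02113346] [296.27315125 273.11081027] [326.62821858 272.93145278]
0.048 [311.22920367 296.32967907] [294.21350272 296.42965428] [328.24572908 296.22969901]
shift cm [ 1.8  -0.2  -2.94]
rv [0.001 0.001 0.008]
t 2.95 q [ 0.2   0.28 -0.55  2.15  0.79  0.51 -2.75] F [ 0.35 -0.1  -0.52] w 0.08778729900079066 ff 0.0
tool axis [315.446904  326.8624858]
tool axis [315.4270622  314.88781507]
tool axis [315.40193976 299.72623465]
```

arm_command(rows=[[1.0,-0.2,-1.5,0,0,0,1],[1.8,-0.3,-2.9,0,0,0,1],[1.8,-0.3,-2.9,0,0,0,1]])

```text
clock: 3.25
eef_pos: [0.5499, 0.0443, 0.1977]
tool_rot: [3.141, -0.418, -0.219]
contact_force: [-0.7, 1.0, -0.1]
gripper_width: 0.0884
finger_force: 0.0
```

```bash
sed -i 's/BORE=np.array(\[.568,.040/BORE=np.array([.5677,.0387/' h.py; python3 -c "
from h import *
go(BORE+.03*axis(),Rt(24))"
```

```text
shift cm [ 0.1  -0.2  -0.03]
rv [ 0.001 -0.001  0.005]
t 3.25 q [-0.01  0.33 -0.3   2.15  0.78  0.42 -2.75] F [-0.65  0.96 -0.07] w 0.08840006070737226 ff 0.0
```

arm_command(rows=[[0.1,-0.2,0,0,0,0,0.2],[0.1,-0.2,0,0,0,0,-0.4],[0.1,-0.2,0,0,0,0,-1],[0.1,-0.2,0,0,0,0,-1],[0.1,-0.2,0,0,0,0,-1]])

```text
clock: 3.75
eef_pos: [0.5504, 0.0422, 0.1971]
tool_rot: [3.14, -0.418, -0.218]
contact_force: [0.7, 1.1, 0.1]
gripper_width: 0.0501
finger_force: 0.0
```

arm_command(rows=[[0,0,0,0,0,0,-1],[0,0,0,0,0,0,-1],[0,0,0,0,0,0,-1]])

```text
clock: 4.05
eef_pos: [0.5504, 0.0425, 0.1968]
tool_rot: [3.139, -0.417, -0.217]
contact_force: [-0.5, -1.7, 1.0]
gripper_width: 0.0263
finger_force: 0.0
```

arm_command(rows=[[0,0,0,0,0,0,-1],[0,0,0,0,0,0,-1],[0,0,0,0,0,0,-1],[0,0,0,0,0,0,-1]])

```text
clock: 4.45
eef_pos: [0.5504, 0.0424, 0.1967]
tool_rot: [3.139, -0.417, -0.218]
contact_force: [0.1, -0.5, 0.5]
gripper_width: 0.016
finger_force: 30.0
```

arm_command(rows=[[-0.3,0.06,0.41,0,0,0,-1],[-0.56,0.12,0.82,0,0,0,-1],[-0.84,0.18,1.23,0,0,0,-1],[-1.12,0.24,1.64,0,0,0,-1],[-1.4,0.31,2.05,0,0,0,-1]])

```text
clock: 4.95
eef_pos: [0.5363, 0.0454, 0.2177]
tool_rot: [3.139, -0.417, -0.218]
contact_force: [1.2, -0.8, -1.5]
gripper_width: 0.0158
finger_force: 30.0
```

arm_command(rows=[[-0.42,0.09,0.61,0,0,0,-1],[-0.84,0.18,1.23,0,0,0,-1],[-1.26,0.27,1.84,0,0,0,-1],[-1.68,0.37,2.46,0,0,0,-1],[-2.1,0.46,3.07,0,0,0,-1]])

```text
clock: 5.45
eef_pos: [0.5148, 0.0501, 0.2484]
tool_rot: [3.139, -0.417, -0.218]
contact_force: [0.2, -0.3, -0.8]
gripper_width: 0.0158
finger_force: 30.0
```

```bash
python3 -c "
from h import *
go(BORE+.10*axis(),Rt(24))
c=read_camera('wrist');s=read_camera('side')
a=np.hstack([cv2.resize(c['color'],(400,300)),cv2.resize(s['color'][130:280,200:400],(400,300))])
cv2.imwrite('pics/pull.png',a)"
```

```text
shift cm [-0.31  0.08  0.63]
rv [ 0.002 -0.002  0.004]
t 5.45 q [ 0.04  0.19 -0.39  2.17  0.61  0.51 -2.61] F [ 0.17 -0.31 -0.75] w 0.015764185732783716 ff 29.985544933006167
```

View pics/pull.png

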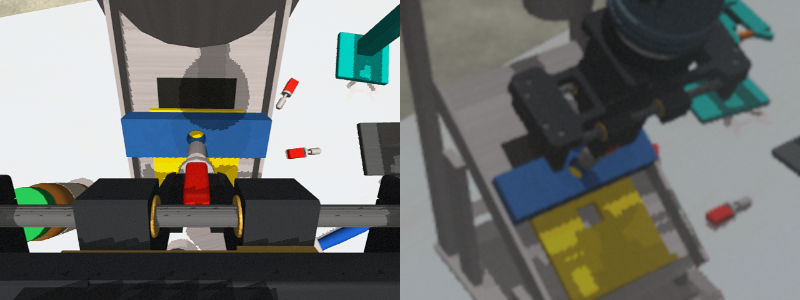

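Picture: the pin is out of the bridge (tip near wrist (315,235) full-res) and the gate has slid down, with its slot visible at side crop (590,215). Now carry it to the holder, uprighting the pin.

```bash
cat >> h.py <<'E'
HY=-0.2; SEAT=np.array([.471,-.308,.130])
def HX(hy=HY): return np.array([np.cos(hy),np.sin(hy),0])
E
python3 -c "
from h import *
go(SEAT-.085*HX()+[0,0,.03+.02],Rt(-11,HY))
R=Rt(24);print('pin off in tool',R.T@(np.array([.5504,.0424,.1967])-BORE), R.T@axis())"
```

```text
shift cm [-12.75 -34.14  -6.89]
rv [0.129 0.597 0.017]
t 5.55 q [ 0.04  0.19 -0.39  2.17  0.61  0.51 -2.61] F [-0.64  0.04 -0.43] w 0.015682451591925172 ff 29.985596635378897
pin off in tool [-6.44059736e-03  7.60978510e-05 -2.90293458e-02] [-1.90808995e-01 -2.50976955e-18 -9.81627183e-01]
```

arm_command(rows=[[-2.5,0.5,4,0,0,0,-1],[-5,-4,5,0,0.1,0,-1],[-7,-8,4,0,0.2,0,-1],[-8,-12,3,0,0.3,0,-1],[-9,-16,2,0,0.4,0,-1]])

```text
clock: 6.05
eef_pos: [0.4245, -0.1122, 0.2684]
tool_rot: [3.055, -0.023, -0.2]
contact_force: [0.8, 0.4, -0.8]
gripper_width: 0.0159
finger_force: 30.0
```

```bash
python3 -c "
from h import *
go(SEAT-.085*HX()+[0,0,.03+.02],Rt(-11,HY))"
```

```text
shift cm [ -3.68 -17.89  -8.84]
rv [ 0.128  0.194 -0.008]
t 6.05 q [ 0.35  0.16 -0.29  2.06  0.17  0.92 -1.8 ] F [ 0.8   0.44 -0.79] w 0.015874270085462473 ff 29.986584610305727
```

arm_command(rows=[[-2,-5,-1,0.06,0.1,0,-1],[-3,-10,-2,0.13,0.19,0,-1],[-3.7,-14,-3,0.13,0.19,0,-1],[-3.7,-17.9,-4,0.13,0.19,-0.01,-1],[-3.7,-17.9,-5,0.13,0.19,-0.01,-1]])

```text
clock: 6.55
eef_pos: [0.387, -0.2951, 0.2171]
tool_rot: [3.141, 0.186, -0.211]
contact_force: [0.4, 0.1, -1.4]
gripper_width: 0.0161
finger_force: 30.0
```

```bash
python3 -c "
from h import *
import pickle
go(SEAT-.085*HX()+[0,0,.03+.02],Rt(-11,HY))
C={n:read_camera(n) for n in('wrist','side','scene')};C['obs']=manip.get_obs()
pickle.dump(C,open('c1.pkl','wb'))
w=C['wrist']
print('seat in wrist',proj(w,SEAT),'back',proj(w,SEAT+.074*HX()))
s=C['side'];q=C['scene']
a=np.vstack([np.hstack([cv2.resize(w['color'],(400,300)),w['color'][100:400,120:520]]),np.hstack([cv2.resize(s['color'][130:230,380:513],(400,300)),cv2.resize(q['color'][150:250,100:233],(400,300))])])
cv2.imwrite('pics/park.png',a)"
```

```text
shift cm [ 0.07  0.4  -3.71]
rv [0.002 0.005 0.011]
t 6.55 q [ 0.63  0.41 -0.14  1.87  0.12  1.05 -1.35] F [ 0.38  0.12 -1.36] w 0.01605640620257011 ff 29.9851287715137
seat in wrist [305.2262994   90.10844518] back [301.84876174 -90.03915817]
```

View pics/park.png

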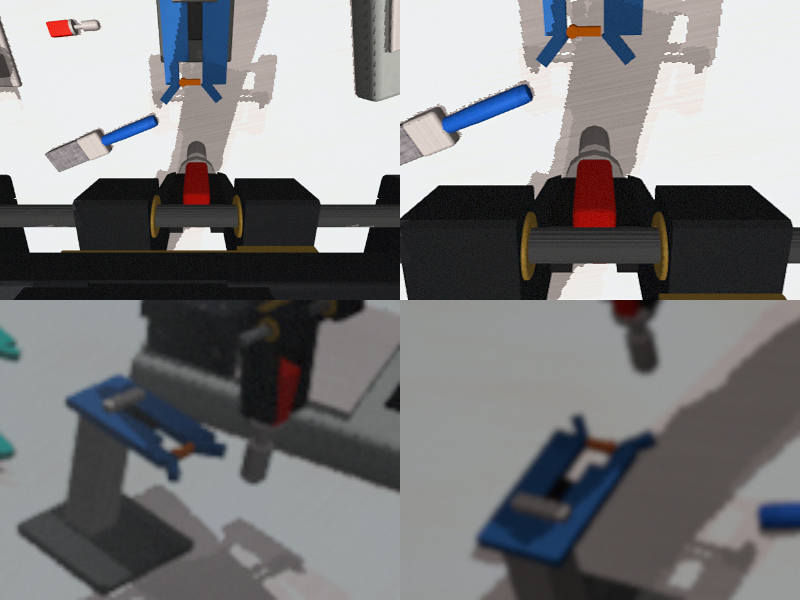

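Picture: in the wrist view (full-res), the prongs' tips are at about (260,160) and (345,160) and the keeper at (305,131). The pin hangs upright in hand, collar near (315,260). I'll refine the holder pose from blue edges in the wrist view.

```bash
python3 -c "
from h import *
import pickle
C=pickle.load(open('c1.pkl','rb'));w=C['wrist']
h=cv2.cvtColor(w['color'],cv2.COLOR_BGR2HSV);m=cv2.inRange(h,(100,140,30),(125,255,255));
P=[]
for v in range(10,175,12):
  x=np.where(m[v,230:400])[0]+230
  if len(x)<3: continue
  g=np.split(x,np.where(np.diff(x)>4)[0]+1); g=[(int(i[0]),int(i[-1])) for i in g if len(i)>2]
  A=onz(w,g[0][0],v,.13);B=onz(w,g[-1][1],v,.13);print(v,g,A[:2].round(4),B[:2].round(4),((A+B)/2)[:2].round(4),np.linalg.norm(A-B).round(4))
ys,xs=np.where(m[:,230:400]);mm=m[:, 230:400]
om=cv2.inRange(h,(7,150,90),(19,255,255));k,l,s,ce=cv2.connectedComponentsWithStats(om)
for i in range(1,k):
  if s[i][4]>60: print('orange',s[i],onz(w,s[i][0],ce[i][1],.13),onz(w,s[i][0]+s[i][2],ce[i][1],.13))
print('prong row max',ys.max())
for z in(.1,.13): pass
o=C['obs'];p=o['eef_pos']-np.array([0,0,.03]);print('pin pred',p,proj(w,p+[0,0,.006]),proj(w,p-[0,0,.046]))
R=Ro.from_euler('xyz',o['tool_rot']).as_matrix();print('tool y',R[:,1],'pin axis',R@[-.191,0,-.982])
s=C['side'];q=C['scene'];print('side tip',proj(s,p-[0,0,.046]),'scene tip',proj(q,p-[0,0,.046]))
"
```

```text
10 [(256, 299), (324, 367)] [ 0.5117 -0.2919] [ 0.5002 -0.3462] [ 0.5059 -0.319 ] 0.0554
22 [(257, 299), (324, 366)] [ 0.5067 -0.291 ] [ 0.4953 -0.345 ] [ 0.501 -0.318] 0.0552
34 [(258, 300), (324, 366)] [ 0.5016 -0.29  ] [ 0.4901 -0.3442] [ 0.4959 -0.3171] 0.0554
46 [(259, 300), (324, 365)] [ 0.4964 -0.2891] [ 0.4849 -0.343 ] [ 0.4907 -0.316 ] 0.0551
58 [(260, 300), (324, 364)] [ 0.491  -0.2881] [ 0.4796 -0.3417] [ 0.4853 -0.3149] 0.0548
70 [(261, 300), (324, 364)] [ 0.4855 -0.287 ] [ 0.474  -0.3408] [ 0.4797 -0.3139] 0.055
82 [(261, 300), (324, 363)] [ 0.4799 -0.2854] [ 0.4684 -0.3395] [ 0.4741 -0.3125] 0.0552
94 [(262, 301), (324, 363)] [ 0.474  -0.2843] [ 0.4625 -0.3386] [ 0.4683 -0.3115] 0.0555
106 [(263, 285), (324, 362)] [ 0.468  -0.2832] [ 0.4566 -0.3372] [ 0.4623 -0.3102] 0.0552
118 [(264, 285), (324, 361)] [ 0.4618 -0.2821] [ 0.4504 -0.3357] [ 0.4561 -0.3089] 0.0548
130 [(265, 285), (325, 360)] [ 0.4554 -0.2809] [ 0.4441 -0.3342] [ 0.4498 -0.3075] 0.0545
142 [(269, 284), (327, 343)] [ 0.4485 -0.2813] [ 0.4396 -0.3235] [ 0.444  -0.3024] 0.0431
154 [(260, 275), (337, 353)] [ 0.443  -0.2743] [ 0.4315 -0.3281] [ 0.4372 -0.3012] 0.055
orange [287 124  34  15 361] [ 0.45241042 -0.29310351  0.13      ] [ 0.44835713 -0.31220725  0.13      ]
prong row max 209
pin pred [ 0.38822854 -0.28795993  0.18732705] [299.07675464 285.57698067] [302.48042183 239.66240778]
tool y [-0.2004311  -0.97969785 -0.00441571] pin axis [-0.00471653 -0.00354403  1.00038502]
side tip [462.77436865 189.14756693] scene tip [181.71634589 171.38231605]
```

arm_command(rows=[[0,-1,-2,0,0,0.01,-1],[0,-1,-2,0,0,0.01,-1],[0,-1,-2,0,0,0.01,-1],[0,-1,-2,0,0,0.01,-1]])

```text
clock: 7.1
eef_pos: [0.3891, -0.2982, 0.1989]
tool_rot: [-3.138, 0.185, -0.19]
contact_force: [-0.4, 0.2, -0.8]
gripper_width: 0.0157
finger_force: 30.0
```

```bash
cat > m.py <<'E'
from h import *
w=read_camera('wrist');o=manip.get_obs()
h=cv2.cvtColor(w['color'],cv2.COLOR_BGR2HSV);m=cv2.inRange(h,(100,140,30),(125,255,255))
for v in range(10,190,15):
  x=np.where(m[v,230:400])[0]+230
  if len(x)<3: continue
  g=np.split(x,np.where(np.diff(x)>4)[0]+1); g=[(int(i[0]),int(i[-1])) for i in g if len(i)>2]
  A=onz(w,g[0][0],v,.13);B=onz(w,g[-1][1],v,.13);print(v,g,((A+B)/2)[:2].round(4),np.linalg.norm(A-B).round(4))
om=cv2.inRange(h,(7,150,90),(19,255,255));k,l,s,ce=cv2.connectedComponentsWithStats(om)
for i in range(1,k):
  if s[i][4]>60: print('orange',s[i],onz(w,s[i][0],ce[i][1],.13),onz(w,s[i][0]+s[i][2],ce[i][1],.13))
p=o['eef_pos']-np.array([0,0,.03]);print('pin pred',p,'px collar top, tip',proj(w,p+[0,0,.006]),proj(w,p-[0,0,.046]))
r=cv2.inRange(h,(0,170,60),(6,255,255))[200:,260:380];print('red cols',np.where(r.any(0))[0][[0,-1]]+260)
print(o['tool_rot'],np.array(w['t']))
go(SEAT-.085*HX()+[0,0,.05],Rt(-11,HY))
cv2.imwrite('w.png',w['color'])
E
python3 m.py
```

```text
10 [(251, 298), (325, 372)] [ 0.5057 -0.3191] 0.055
25 [(252, 298), (325, 371)] [ 0.5001 -0.318 ] 0.0549
40 [(252, 298), (325, 370)] [ 0.4943 -0.3166] 0.0554
55 [(253, 298), (324, 369)] [ 0.4882 -0.3154] 0.0554
70 [(254, 298), (324, 368)] [ 0.482  -0.3142] 0.0554
85 [(255, 298), (324, 367)] [ 0.4755 -0.3129] 0.0553
100 [(256, 298), (323, 366)] [ 0.4688 -0.3116] 0.0553
115 [(257, 281), (324, 364)] [ 0.4619 -0.31  ] 0.0548
130 [(258, 281), (323, 363)] [ 0.4547 -0.3086] 0.0548
145 [(267, 281), (321, 362)] [ 0.4468 -0.3092] 0.0505
160 [(256, 273), (331, 349)] [ 0.4403 -0.3013] 0.0504
175 [(255, 261), (343, 347)] [ 0.4324 -0.2989] 0.0508
orange [282 133  37  16 455] [ 0.45229343 -0.29277933  0.13      ] [ 0.44862459 -0.31199325  0.13      ]
pin pred [ 0.3891027  -0.2983654   0.16892258] px collar top, tip [314.58175914 284.9499762 ] [314.78116388 239.25956405]
red cols [292 335]
[-3.13859064  0.18534154 -0.19063142] [-0.21892391  0.34163256  0.50845101]
shift cm [-0.14  0.73 -1.89]
rv [-0.002  0.007 -0.009]
t 7.15 q [ 0.63  0.44 -0.14  1.88  0.13  1.01 -1.34] F [ 0.92  0.36 -1.31] w 0.015709599038712618 ff 29.985592891462147
```

```bash
sed -i 's/SEAT=np.array(.*/SEAT=np.array([.4715,-.3122,.130])/' h.py; python3 -c "
from h import *
go(SEAT-.065*HX()+[0,0,.0335],Rt(-11,HY));go(SEAT-.03*HX()+[0,0,.0335])"
```

```text
shift cm [ 1.87 -0.09 -3.54]
rv [-0.002  0.007 -0.009]
t 7.15 q [ 0.63  0.44 -0.14  1.88  0.13  1.01 -1.34] F [ 0.92  0.36 -1.31] w 0.015709599038712618 ff 29.985592891462147
shift cm [ 5.3  -0.79 -3.54]
t 7.15 q [ 0.63  0.44 -0.14  1.88  0.13  1.01 -1.34] F [ 0.92  0.36 -1.31] w 0.015709599038712618 ff 29.985592891462147
```

arm_command(rows=[[0.9,0,-1.8,0,0.007,-0.01,-1],[1.9,-0.1,-3.5,0,0.007,-0.01,-1],[1.9,-0.1,-3.5,0,0.007,-0.01,-1],[1.9,-0.1,-3.5,0,0.007,-0.01,-1]])

```text
clock: 7.55
eef_pos: [0.4074, -0.2997, 0.1635]
tool_rot: [-3.14, 0.194, -0.201]
contact_force: [0.2, 0.3, -1.5]
gripper_width: 0.0161
finger_force: 30.0
```

```bash
python3 m.py; python3 -c "
from h import *
go(SEAT-.032*HX()+[0,0,.0335],Rt(-11,HY))
s=read_camera('side');q=read_camera('scene');w=cv2.imread('w.png')
a=np.vstack([np.hstack([cv2.resize(w[80:280,190:457],(400,300)),w[100:400,120:520]]),np.hstack([cv2.resize(s['color'][140:215,390:490],(400,300)),cv2.resize(q['color'][160:235,120:220],(400,300))])])
cv2.imwrite('pics/entry.png',a)"
```

```text
10 [(237, 260), (365, 388)] [ 0.5175 -0.3214] 0.0548
25 [(238, 261), (364, 387)] [ 0.513  -0.3205] 0.055
40 [(239, 297), (329, 386)] [ 0.5083 -0.3195] 0.0552
55 [(241, 296), (329, 385)] [ 0.5035 -0.3187] 0.055
70 [(242, 297), (328, 383)] [ 0.4985 -0.3175] 0.0548
85 [(243, 297), (328, 382)] [ 0.4934 -0.3165] 0.055
100 [(245, 298), (328, 381)] [ 0.488  -0.3156] 0.0548
115 [(246, 298), (328, 380)] [ 0.4824 -0.3144] 0.055
130 [(247, 298), (328, 378)] [ 0.4767 -0.3131] 0.0548
145 [(248, 298), (328, 377)] [ 0.4707 -0.3118] 0.055
160 [(250, 278), (328, 376)] [ 0.4644 -0.3108] 0.0547
175 [(251, 279), (327, 375)] [ 0.4579 -0.3094] 0.055
orange [280 183  43  20 672] [ 0.45309307 -0.29318071  0.13      ] [ 0.44923084 -0.31230678  0.13      ]
pin pred [ 0.40736579 -0.30001426  0.13383024] px collar top, tip [314.6866151  284.90567833] [314.75599069 238.52471986]
red cols [293 335]
[-3.14014192  0.1930583  -0.20191623] [-0.21243091  0.37267669  0.48787859]
shift cm [-1.92  0.47  1.62]
rv [-0.002 -0.001  0.002]
t 7.6 q [ 0.61  0.52 -0.13  1.85  0.14  0.97 -1.38] F [ 0.34 -0.26 -0.34] w 0.015563520534986141 ff 29.98554813209921
shift cm [ 3.28 -0.58 -0.03]
rv [-0.002 -0.001  0.002]
t 7.6 q [ 0.61  0.52 -0.13  1.85  0.14  0.97 -1.38] F [ 0.34 -0.26 -0.34] w 0.015563520534986141 ff 29.98554813209921
```

View pics/entry.png

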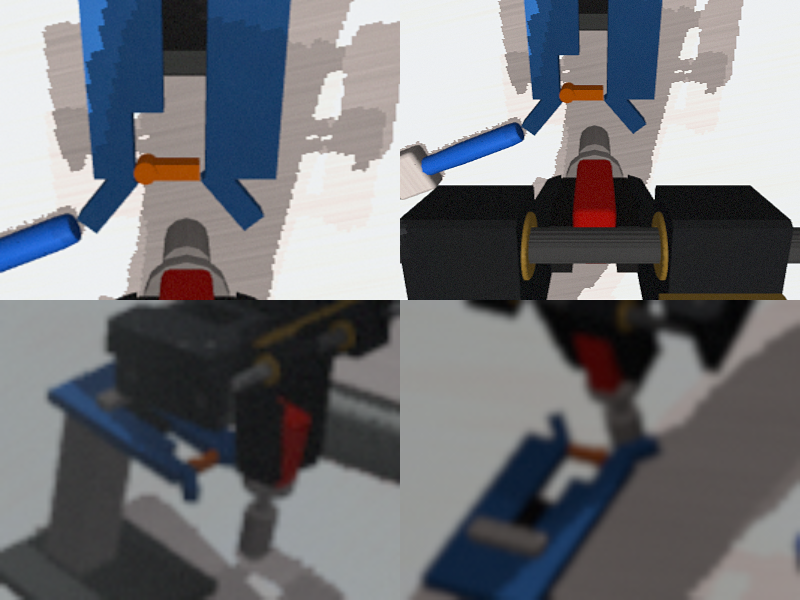

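Picture: the pin hangs upright just ahead of the prongs, in line with the notch (slot centre col ≈313, pin col ≈314), collar just above plate height. The black stop's front top edge is near wrist row 113, about 11 mm beyond the seat. Entering.

arm_command(rows=[[0.8,-0.15,0,0,0,0,-1],[1.6,-0.3,0,0,0,0,-1],[2.4,-0.45,0,0,0,0,-1],[3.2,-0.6,0,0,0,0,-1],[3.2,-0.6,0,0,0,0,-1]])

```text
clock: 8.2
eef_pos: [0.4404, -0.3059, 0.1628]
tool_rot: [-3.14, 0.194, -0.201]
contact_force: [-0.8, -0.1, -1.9]
gripper_width: 0.0155
finger_force: 30.0
```

arm_command(rows=[[0.3,-0.06,0,0,0,0,-1],[0.6,-0.12,0,0,0,0,-1],[0.9,-0.18,0,0,0,0,-1],[1.2,-0.24,0,0,0,0,-1]])

```text
clock: 8.6
eef_pos: [0.45, -0.3082, 0.1625]
tool_rot: [-3.14, 0.197, -0.202]
contact_force: [-4.9, -0.0, -1.0]
gripper_width: 0.0156
finger_force: 30.0
```

```bash
python3 -c "
from h import *
o=manip.get_obs();d=o['eef_pos']-SEAT;print('hx,hy,z mm',1e3*d@HX(),1e3*(d@np.array([np.sin(-HY),np.cos(HY),0])),1e3*d[2]);go(SEAT+[0,0,.0335],Rt(-11,HY))"
```

```text
hx,hy,z mm -21.89311664615542 -0.4005668253962364 32.545632868493826
shift cm [ 2.15 -0.4   0.1 ]
rv [-0.003 -0.005  0.003]
t 8.6 q [ 0.58  0.58 -0.13  1.74  0.14  1.02 -1.39] F [-4.94 -0.03 -1.02] w 0.015612381400435981 ff 29.986483887769282
```

arm_command(rows=[[0.3,-0.06,0,0,0,0,-1],[0.6,-0.12,0,0,0,0,-1],[0.9,-0.18,0,0,0,0,-1],[1.1,-0.22,0,0,0,0,-1]])

```text
clock: 9.0
eef_pos: [0.4636, -0.3112, 0.1633]
tool_rot: [-3.14, 0.191, -0.202]
contact_force: [0.6, 0.3, -0.7]
gripper_width: 0.0159
finger_force: 30.0
```

arm_command(rows=[[0.2,-0.04,0,0,0,0,-1],[0.4,-0.08,0,0,0,0,-1],[0.4,-0.08,0,0,0,0,-1]])

```text
clock: 9.3
eef_pos: [0.4673, -0.311, 0.1631]
tool_rot: [-3.139, 0.192, -0.201]
contact_force: [-0.1, -1.7, -1.1]
gripper_width: 0.0156
finger_force: 30.0
```

```bash
python3 -c "
from h import *
o=manip.get_obs();d=o['eef_pos']-SEAT;print('hx,hy,z mm',1e3*d@HX(),1e3*(d@np.array([np.sin(-HY),np.cos(HY),0])),1e3*d[2]);go(SEAT+[0,0,.0335],Rt(-11,HY))"
```

```text
hx,hy,z mm -4.3350195324266085 0.3610596899524895 33.11785304314158
shift cm [ 0.42 -0.12  0.04]
rv [-0.002  0.     0.002]
t 9.3 q [ 0.57  0.6  -0.13  1.7   0.14  1.03 -1.4 ] F [-0.11 -1.73 -1.12] w 0.01563284464634368 ff 29.985556500032544
```

arm_command(rows=[[0.1,-0.03,0,0,0,0,-1],[0.2,-0.05,0,0,0,0,-1],[0.3,-0.08,0,0,0,0,-1],[0.4,-0.1,0,0,0,0,-1]])

```text
clock: 9.7
eef_pos: [0.4705, -0.3124, 0.163]
tool_rot: [-3.14, 0.193, -0.202]
contact_force: [0.3, 0.7, -1.1]
gripper_width: 0.0157
finger_force: 30.0
```

arm_command(rows=[[0.1,-0.02,0,0,0,0,-1],[0.2,-0.04,0,0,0,0,-1],[0.2,-0.04,0,0,0,0,-1]])

```text
clock: 10.0
eef_pos: [0.4726, -0.3128, 0.163]
tool_rot: [-3.14, 0.193, -0.202]
contact_force: [-0.3, 0.1, -0.9]
gripper_width: 0.0157
finger_force: 30.0
```

arm_command(rows=[[0.1,-0.02,0,0,0,0,-1],[0.2,-0.04,0,0,0,0,-1],[0.2,-0.04,0,0,0,0,-1]])

```text
clock: 10.3
eef_pos: [0.4746, -0.3132, 0.163]
tool_rot: [-3.14, 0.193, -0.202]
contact_force: [0.4, 0.1, -1.2]
gripper_width: 0.0158
finger_force: 30.0
```

Pin is now about 3 mm beyond the seat and still free.

arm_command(rows=[[0.1,-0.02,0,0,0,0,-1],[0.2,-0.04,0,0,0,0,-1],[0.2,-0.04,0,0,0,0,-1]])

```text
clock: 10.6
eef_pos: [0.4766, -0.3136, 0.163]
tool_rot: [-3.14, 0.193, -0.202]
contact_force: [-0.2, 0.8, -0.7]
gripper_width: 0.0156
finger_force: 30.0
```

arm_command(rows=[[0.1,-0.02,0,0,0,0,-1],[0.15,-0.03,0,0,0,0,-1],[0.15,-0.03,0,0,0,0,-1]])

```text
clock: 10.9
eef_pos: [0.4774, -0.3138, 0.1629]
tool_rot: [-3.14, 0.195, -0.202]
contact_force: [-2.2, 0.8, 0.3]
gripper_width: 0.0158
finger_force: 30.0
```

arm_command(rows=[[0.08,-0.02,0,0,0,0,-1],[0.08,-0.02,0,0,0,0,-1]])

```text
clock: 11.1
eef_pos: [0.4776, -0.3138, 0.1629]
tool_rot: [-3.14, 0.196, -0.202]
contact_force: [-4.6, 1.0, 1.8]
gripper_width: 0.0158
finger_force: 30.0
```

Clear stop contact (4.6 N). Ease off and lower the collar onto the plate.

arm_command(rows=[[-0.15,0.03,0,0,0,0,-1],[-0.3,0.06,0,0,0,0,-1],[-0.3,0.06,-0.1,0,0,0,-1],[-0.3,0.06,-0.2,0,0,0,-1],[-0.3,0.06,-0.2,0,0,0,-1]])

```text
clock: 11.6
eef_pos: [0.476, -0.3134, 0.1609]
tool_rot: [-3.14, 0.193, -0.202]
contact_force: [0.7, -0.1, -0.4]
gripper_width: 0.0158
finger_force: 30.0
```

```bash
python3 m.py | tail -8; python3 -c "
from h import *
s=read_camera('side');q=read_camera('scene');w=cv2.imread('w.png')
a=np.vstack([np.hstack([cv2.resize(w[180:330,210:410],(400,300)),w[100:400,120:520]]),np.hstack([cv2.resize(s['color'][140:215,390:490],(400,300)),cv2.resize(q['color'][160:235,120:220],(400,300))])])
cv2.imwrite('pics/seat.png',a)"
```

```text
160 [(249, 378)] [ 0.5335 -0.3249] 0.055
175 [(250, 376)] [ 0.5272 -0.3233] 0.0548
pin pred [ 0.47596142 -0.31345639  0.13092706] px collar top, tip [314.09509221 284.77348154] [314.29444479 238.5280268 ]
red cols [292 335]
[-3.13978007  0.19310349 -0.20177362] [-0.21207883  0.43708332  0.51584156]
shift cm [-8.78  1.81  1.91]
rv [-0.002 -0.001  0.002]
t 11.65 q [ 0.57  0.62 -0.13  1.68  0.14  1.04 -1.4 ] F [ 0.38  0.67 -1.3 ] w 0.015298924622311713 ff 29.98552547302097
```

View pics/seat.png

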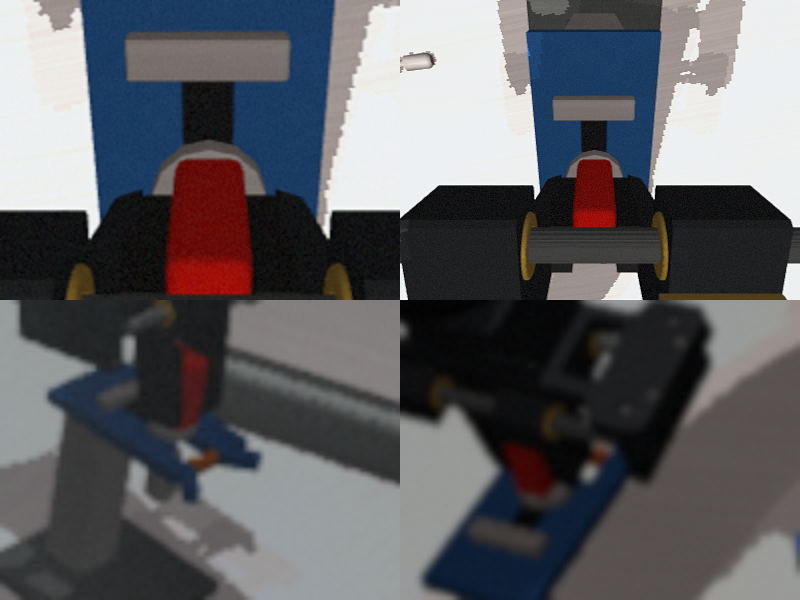

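Picture: the pin sits in the notch with the collar just above the plate, and the keeper lies across the mouth behind it (side crop (205,460)), so it is shut. Lower to contact.

arm_command(rows=[[0,0,-0.05,0,0,0,-1],[0,0,-0.1,0,0,0,-1],[0,0,-0.1,0,0,0,-1]])

```text
clock: 12.05
eef_pos: [0.4759, -0.3135, 0.1605]
tool_rot: [-3.14, 0.193, -0.202]
contact_force: [-1.4, -0.1, 3.9]
gripper_width: 0.0157
finger_force: 30.0
```

arm_command(rows=[[0,0,-0.05,0,0,0,-1],[0,0,-0.1,0,0,0,-1],[0,0,-0.1,0,0,0,-1]])

```text
clock: 12.35
eef_pos: [0.4759, -0.3135, 0.1604]
tool_rot: [-3.14, 0.193, -0.202]
contact_force: [-3.1, 2.1, 11.9]
gripper_width: 0.0156
finger_force: 30.0
```

arm_command(rows=[[0,0,0.1,0,0,0,-1],[0,0,0.1,0,0,0,-1],[0,0,0.1,0,0,0,0.2],[0,0,0.1,0,0,0,0.2],[0,0,0.1,0,0,0,0.2]])

```text
clock: 12.85
eef_pos: [0.4757, -0.3135, 0.1597]
tool_rot: [-3.14, 0.194, -0.202]
contact_force: [-1.6, -0.5, -0.1]
gripper_width: 0.0377
finger_force: 0.0
```

arm_command(rows=[[0,0,0,0,0,0,0.2],[0,0,0,0,0,0,0.2],[0,0,0,0,0,0,0.2],[0,0,0,0,0,0,0.2]])

```text
clock: 13.25
eef_pos: [0.4758, -0.3135, 0.16]
tool_rot: [-3.14, 0.193, -0.202]
contact_force: [-0.2, 0.3, -0.1]
gripper_width: 0.053
finger_force: 0.0
```

arm_command(rows=[[0.4,-0.1,2,0,0,0,0.2],[0.8,-0.2,4,0,0,0,0.2],[1.5,-0.3,8,0,0,0,0.2],[2.2,-0.5,12,0,0,0,0.2],[2.2,-0.5,12,0,0,0,0.2]])

```text
clock: 13.75
eef_pos: [0.5011, -0.3198, 0.2856]
tool_rot: [3.141, 0.183, -0.202]
contact_force: [1.1, 0.6, 0.4]
gripper_width: 0.053
finger_force: 0.0
```

arm_command(rows=[[-5,0,5,0,0,0,0.2],[-9,0,5,0,0,0,0.2],[-9,0,5,0,0,0,0.2],[-9,0,5,0,0,0,0.2],[-9,0,5,0,0,0,0.2]])

```text
clock: 14.25
eef_pos: [0.4086, -0.318, 0.3294]
tool_rot: [-3.139, 0.193, -0.201]
contact_force: [0.1, -0.1, 0.4]
gripper_width: 0.0528
finger_force: 0.0
```

```bash
python3 -c "
from h import *
s=read_camera('side');q=read_camera('scene');w=read_camera('wrist')
a=np.vstack([np.hstack([cv2.resize(w['color'],(400,300)),cv2.resize(s['color'][150:300,220:420],(400,300))]),np.hstack([cv2.resize(s['color'][140:215,390:490],(400,300)),cv2.resize(q['color'][160:235,120:220],(400,300))])])
cv2.imwrite('pics/end.png',a);o=manip.get_obs();print(o['clock'],o['eef_pos'],o['contact_force'])"
```

```text
14.4 [ 0.40881045 -0.31788707  0.32915485] [ 4.24249024e-01 -2.74965542e-01 -1.48457694e-04]
```

View pics/end.png

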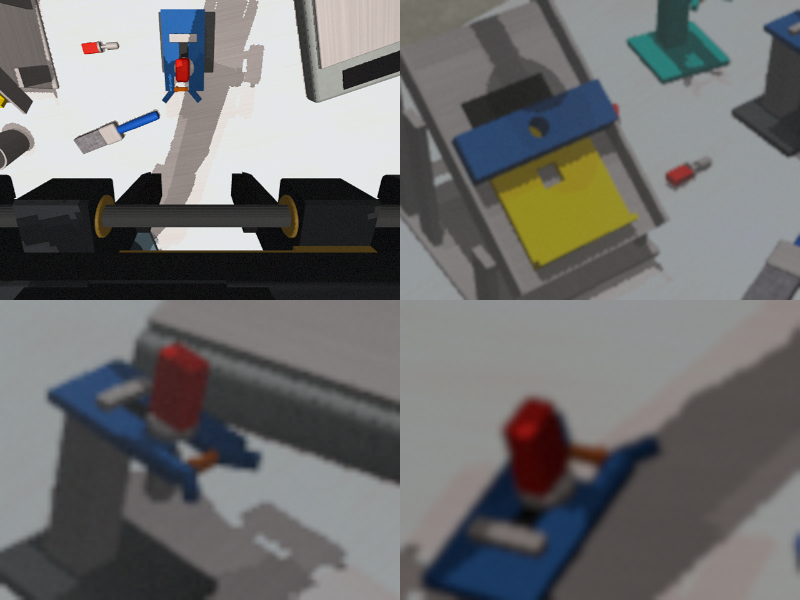

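The picture shows the pin upright in the blue holder with its collar down. The keeper is shut behind it (side crop (205,460)), the gate is open, and the gripper is clear. Handing in.

```bash
python3 -c "
from workcell import manip
print(manip.finish_job())"
```

```text
the job is handed in; nothing more can be done
None
```

I handed the job in at about 14.4 s of the 48 s; no verdict came back. The last pictures show the gate open and the pin upright in the blue holder, collar down and keeper shut; it met the stop at about 4.6 N, and no move went near the jar, cup or brush.

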